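Clamp the oil can and snap its cap on

ROBOT

A 6-joint arm with a two-finger parallel gripper is mounted at the origin on the work surface. World frame = base frame: x ahead of the robot, y to its left, z up, the work surface at z = 0. Lengths are in mm, angles in rad, forces in N, time in s.
With the tool pointing down it reaches from about 275 to 750 mm from the base axis. Payload 10.2 kg.
Tool frame: the origin (TCP) lies midway between the tips of the shut fingers; the grasp point (between the pads) lies 19 mm behind it; z points along the fingers, y is the line along which they close (so a half turn about z gives the same grasp; the last joint's range is limited). The gripper opens to 85 mm and grips with 20 to 120 N. Pads are 22 mm wide; open, the fingers measure 114 mm over their backs; the gripper's body (76 mm by 85 mm) begins 54 mm behind the grasp point. The pads swing forward as they close: fully open they stand 13 mm farther back than shut.
Start: joints at [-1.355, 0.313, 1.498, -0, 1.331, -0.223], TCP at [223.037, -475.274, 202.294] pointing down, gripper open.
Joint ranges: [-2.94, 2.94], [-0.97, 2.17], [0.19, 2.56], [-1.23, 4.37], [0.02, 3.11], [-2.88, 2.88]. Speed limits (rad/s): [2.39, 2.39, 3.01, 3.14, 3.14, 3.14].

INTERFACE

Orientations are given as a unit quaternion [w, x, y, z].
In Python, from rig import ctrl gives the robot as it stands.
- The arm moves only by the tool send_rows, never from a script. Its argument "targets" is a list of rows, each an object with "offset": the shift along the world's x, y, z in cm, a list of three; "spin": the turn about the world's z in rad. A call has 1 to 8 rows; each row is the pose to reach, as a shift and turn from the pose commanded when the call began; what a row does not reach only later rows make up. A row lasts 1/12 s, in which the tool goes at most 41.7 mm and 7.16 degrees, less where a joint would pass 70% of its speed; a pose out of reach is approached as far as the arm can. A call with a gripper value outside its range is refused whole. "grip" is the opening, from 0 (shut) to 1 (fully open), set as the call begins (left out, the last holds). The fingers move at their own pace and stop on an object; "squeeze" is the grip in N (left out, the last holds). Time passes only in rows, so rows that repeat a pose let the fingers close. It gives the time, the measured TCP pose, the force, the opening and the grip force at its end, in the units of the state.
- ctrl.sense(): the state, without advancing time (a new reading comes with each control period).
- ctrl.capture(name): name is "scene" or "top"; returns (picture, depth): 400x640x3 uint8, red, green, blue; 400x640 float32, mm along the optical axis (not along the pixel's ray), 0 where there is no reading.
- ctrl.calibration(name): a dict with "fx", "fy", "cx", "cy" (pixels), "k1" (the pictures are not rectified: a ray, as slopes to the right and down, at radius r is drawn at 1 + k1 r^2 times it, then the intrinsics apply), "view" (4x4, takes a point from world to camera coordinates). Camera axes: x right, y down, z forward; pixel columns grow to the right and rows downward; lengths in mm; the calibration is good to about 2 mm. A picture is of the moment at which its call begins. calibration takes no time and is no camera call.
- ctrl.finish_job(): hands the job in; it is judged then, once.
Trained networks look in the newest picture that a camera, given by its name, has taken for a name from the list of things; names that differ only in an ending like _2 or _b are one class to them, and where a whole thing is asked for, a point or a joint stands for the part that bears it (a point fixed in the world has none). Each returns a list of dicts, best first, with "conf" (0 to 1); they miss things now and then, are a little off and sometimes report something else, mostly with a low value. They report only what shows in the picture. A call takes as long as a camera call. They do not tell look-alikes from the thing itself.
- ctrl.search_frame(camera, query): "box" ([left, top, right, bottom] in pixels, round what is visible of it).
- ctrl.place_of(camera, query): "uv" ([column, row] in pixels: a listed point, or the origin of a listed thing).
The state is a dict: "time_s": time; "joints": joint angles; "dq": joint speeds; "tau": joint torques, N m; "eef_pos": TCP position; "ee_rot": TCP orientation; "force": force on the tool from outside, world axes, zero at the start; "wrist_torque": the same for the moment, N m; "grip_width": opening from 0.0 (shut) to 1.0 (fully open); "grip_force": force on a finger pad.
Only numpy, scipy, OpenCV 4.12 (cv2) and the standard library are available. Lean on these libraries where they do the work, as an engineer would, in place of code of your own. Each camera call takes 0.05 s, during which the arm holds its last target. There are 200 camera calls.

TASK

Turn the red-handled crank of the blue vise clockwise until its sliding jaw grips the yellow oil can firmly against the fixed jaw. Then pick up the yellow cap and press it straight down onto the can's neck until it clicks and sits fully home, and keep pressing: finish while your hand is still pushing down on the cap with about 10 N, with the can still clamped. Leave the other goods on the counter where they are.

Things in the scene. Friction and masses are not known exactly. Their poses are not given: they have to be found in the camera images.
- vise: Blue rack vise screwed to the counter (place and yaw vary). Origin: underside of its base plate (130 x 300 mm, 12 mm thick), below the jaws. Its own +y points from the sliding to the fixed jaw, whose face lies at y = +45 mm; the crank's upright shaft is at y = -170 mm, on a 50 mm square gearbox. Jaws 110 mm wide (x), reaching 72 mm above the counter.
- crank (a joint): Crank angle, rad; grows clockwise seen from above, 0 (jaw open) to 4.3 (hard stop); starts at 0 to 0.8. Each rad slides the jaw 10 mm. The can meets the fixed jaw at about 3.5; from there a springy pad is squeezed, 4 N per 0.1 rad: 4.0 to 4.3 is a firm grip. Friction (4 to 5 N at the handle) keeps it where it is left; near the end the handle needs 8 to 11 N.
- crank_axis (a point): Point on the upright axis of the crank, 75 mm above the counter.
- crank_knob (a point): Middle of the crank's upright red handle: a freely spinning round grip, 18 mm across, 46 mm tall (83 to 129 mm above the counter); this point is 106 mm above the counter and 50 mm from the crank's axis. It can be pinched from above and led round its circle with the hand kept at one yaw.
- jaw_face (a point): Middle of the gripping face of the rubber pad on the vise's sliding jaw, about 42 mm above the counter. The pad is 60 mm wide.
- fixed_jaw: Fixed jaw of the vise, a blue block with a rubber face. Origin: bottom middle of its gripping face, on top of the base plate.
- can: Yellow upright oil can, 66 mm (its x) by 60 mm (its y, between the jaws) by 110 mm tall, 0.6 kg, standing loose on the vise's base plate between the jaws. Origin: middle of its underside; z up. On top a low cone, 8 mm high, then a white neck.
- neck_top (a point): Centre of the top of the can's white neck, 140 mm above the can's underside (152 mm above the counter). The neck is 25 mm across, rises 22 mm above the cone, top chamfered. Three sprung nubs stick out of it 10 mm below this point; the cap must be pushed down past them.
- cap_yellow: Yellow round snap cap, 42 mm across, 24 mm tall, 20 g, lying mouth down on the counter. Origin: centre of its lower rim; z up to its closed top. Its mouth is 29 mm wide, 20 mm deep. Two other caps, red and green, differ only in colour; the three swap places.
- cap_top (a point): Centre of the yellow cap's top. Set on the neck, the cap first rests on the nubs, its top about 20 mm above the neck's top. Pushing takes 8 to 15 N over the first 5 mm; the force then drops to nothing and, about 10 mm in, the nubs snap over and pull the cap down with up to 17 N. Home is 16 mm in: its top 4 mm above the neck's top, bearing on the neck; there pressing builds up force again.
- cap_red: Red cap, 42 mm in diameter, 24 mm tall, on the counter: leave alone.
- cap_green: Green cap, the same: leave alone.
- weight: Brass scale weight, 44 mm in diameter, 54 mm tall, standing on the counter: leave alone. Origin: its underside.
- oil_bottle: Amber oil bottle, 70 mm in diameter, 220 mm tall: leave alone. Origin: its underside.
- tomato_tin: Red tin, 72 mm in diameter, 100 mm tall: leave alone. Origin: its underside.
- tea_packet: Cardboard packet, 50 x 80 x 110 mm: leave alone. Origin: its underside.
- spoon: Wooden spoon lying on the counter, 260 mm long: leave alone.
- jaw: Sliding jaw of the vise, a blue block with a rubber pad, driven by the crank towards the vise's +y. Origin: on the base plate, below the unsqueezed pad's face.
There are look-alikes about, which are no part of the job. Leave any pink or turquoise look-alike of the can alone. There is more than one size of the cap_yellow; the job needs the larger.

How it is judged:
By the outcome, as a careful person would: the job done as asked, in the order asked, and still so for the second after the job is handed in, while the arm keeps its last pose, push and grip.
It also fails if it takes over 72 s, if anything falls off the work surface, if the arm or the gripper's body presses on something with over 40 N, if the wrist force passes 120 N, or if a joint passes its speed limit or range.

## Working session

There is one attempt and no reset: what is moved stays moved. The work goes in short steps, Python scripts to look and compute and a tool call to move; the robot and the scene stay as the last step left them, time stands still between calls to the robot, and variables do not carry over. Pictures are saved under pics/ and viewed, at most 10 in all, crops included, and the job is handed in when it is done.

Besides the shell and the picture viewer there is one more tool, called after "Call:" as name(argument=value, ...), one argument or row to a line, values as JSON. send_rows: Moves the arm, as the interface text tells. Its arguments: {"type":"object","properties":{"targets":{"type":"array"},"grip":{"type":"number"},"squeeze":{"type":"number"}},"required":["targets"]}

```bash
mkdir -p pics; ls
cat > h.py <<'E'
from rig import ctrl
import numpy as np, cv2
def ray(cam,uv):
    c=ctrl.calibration(cam); K=np.array([[c['fx'],0,c['cx']],[0,c['fy'],c['cy']],[0,0,1.]])
    d=np.array([(uv[0]-c['cx'])/c['fx'],(uv[1]-c['cy'])/c['fy']]); s=d.copy()
    for _ in range(20): s=d/(1+c['k1']*(s@s))
    V=np.array(c['view']); R=V[:3,:3]; t=V[:3,3]
    return -R.T@t, R.T@np.array([s[0],s[1],1.])
def at_z(cam,uv,z):
    o,d=ray(cam,uv); return o+d*(z-o[2])/d[2]
def at_d(cam,uv,dep):
    o,d=ray(cam,uv); return o+d*dep
E
python3 - <<'E'
from h import *
ims={}
for n in("scene","top"):
    p,d=ctrl.capture(n); np.save(f"pics/{n}_d.npy",d); cv2.imwrite(f"pics/{n}0.png",p[...,::-1]); ims[n]=d
Z={"crank_axis":75,"crank_knob":106,"neck_top":152,"cap_top":24,"cap_yellow":0,"jaw_face":42,"vise":0,"fixed_jaw":12,"can":12}
for n in("scene","top"):
    for q,z in Z.items():
        for r in ctrl.place_of(n,q)[:4]:
            u=r['uv']; print(n,q,round(r['conf'],2),np.round(u),np.round(at_z(n,u,z)),end=' ')
            i,j=int(round(u[1])),int(round(u[0]))
            if 0<=i<400 and 0<=j<640: print('surf',np.round(at_d(n,u,ims[n][i,j])))
            else: print()
print(ctrl.sense())
E
```

```text
pics
scene crank_axis 0.57 [216. 171.] [ 569. -248.   75.] surf [ 581. -236.   86.]
scene crank_knob 0.55 [226. 160.] [ 537. -228.  106.] surf [ 418. -349.    4.]
scene neck_top 0.96 [258. 165.] [562. -76. 152.] surf [566. -73. 155.]
scene neck_top 0.77 [284. 145.] [432. -76. 152.] surf [ 221. -231.    2.]
scene neck_top 0.19 [228. 161.] [ 593. -165.  152.] surf [ 419. -342.    2.]
scene cap_top 0.69 [356. 213.] [473. 202.  24.] surf [474. 202.  26.]
scene cap_top 0.45 [379. 205.] [405. 246.  24.] surf [400. 245.  20.]
scene cap_yellow 0.7 [359. 220.] [470. 211.   0.] surf [490. 219.  18.]
scene cap_yellow 0.63 [379. 206.] [381. 235.   0.] surf [399. 242.  15.]
scene jaw_face 0.42 [248. 189.] [ 560. -132.   42.] surf [ 568. -125.   49.]
scene vise 0.64 [260. 167.] [ 387. -219.    0.] surf [564. -68. 148.]
scene vise 0.61 [250. 191.] [ 519. -162.    0.] surf [595. -92.  74.]
scene vise 0.5 [230. 160.] [ 405. -347.    0.] surf [ 411. -341.    5.]
scene fixed_jaw 0.75 [276. 204.] [544. -38.  12.] surf [587.  -4.  54.]
scene can 0.75 [292. 180.] [415. -67.  12.] surf [438. -51.  31.]
sce
[... 1523 characters left out ...]
55. 128.]
{'time_s': 1.0, 'joints': array([-1.35541841e+00,  3.12924806e-01,  1.49765516e+00,  1.53020196e-05,
        1.33099366e+00, -2.23369366e-01]), 'dq': array([ 0.00129815,  0.00085559, -0.00174483, -0.00154451,  0.00228323,
       -0.0014855 ]), 'tau': array([-6.95059389e-04, -4.12169623e+01, -2.59904730e+01, -1.83116413e-04,
        5.17068693e-04,  1.09628564e-05]), 'eef_pos': array([ 223.03630293, -475.29750443,  202.29837624]), 'ee_rot': array([9.54463217e-06, 9.76034344e-01, 2.17616543e-01, 7.39401381e-06]), 'force': array([-0.49658818,  0.44726738, -0.25374308]), 'wrist_torque': array([-0.01425616,  0.05841132, -0.02641091]), 'grip_force': 0.0, 'grip_width': 0.9992660435307953}
```

Run:
```python
import cv2
a=cv2.imread('pics/top0.png')
cv2.imwrite('pics/top0c.png',cv2.resize(a[130:300,250:540],None,fx=2.7,fy=2.7,interpolation=cv2.INTER_CUBIC))
```

```text
(no output)
```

View pics/top0c.png

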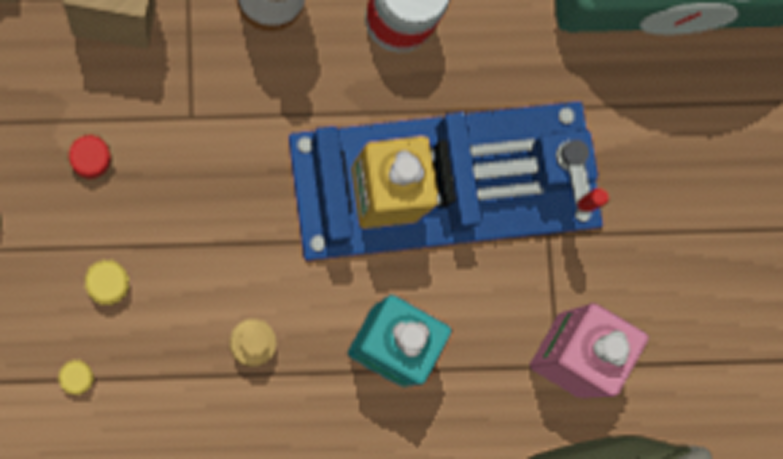

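View pics/scene0.png

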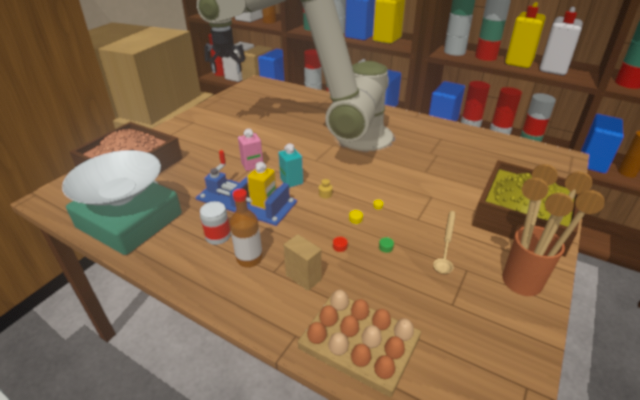

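The vise is in the upper middle, with its crank at top-image px (462,190) and the red knob at (471,205). The large yellow cap is at top px (290,235) and the small one at (278,269). The pink and turquoise cans stand below the vise. Next I'll refine with depth and colour.

```bash
cat > m.py <<'E'
from h import *
def cloud(cam,d):
    o,_=ray(cam,(0,0)); c=ctrl.calibration(cam); h,w=d.shape
    uv=np.stack(np.meshgrid(np.arange(w),np.arange(h)),-1).reshape(-1,1,2).astype(float)
    K=np.array([[c['fx'],0,c['cx']],[0,c['fy'],c['cy']],[0,0,1.]])
    s=cv2.undistortPoints(uv,K,np.array([c['k1'],0,0,0,0.]))[:,0]
    P=np.c_[s,np.ones(len(s))]*d.reshape(-1,1); V=np.array(c['view'])
    return ((P-V[:3,3])@V[:3,:3]).reshape(h,w,3)
def blobs(W,mask,zr):
    m=(mask&(W[...,2]>zr[0])&(W[...,2]<zr[1])).astype(np.uint8)
    n,l,st,_=cv2.connectedComponentsWithStats(m)
    return [W[l==i] for i in range(1,n) if st[i,4]>=4]
E
python3 - <<'E'
from m import *
a=cv2.imread('pics/top0.png'); d=np.load('pics/top_d.npy'); W=cloud('top',d); hsv=cv2.cvtColor(a,cv2.COLOR_BGR2HSV); H,S,V=[hsv[...,i].astype(int) for i in range(3)]
red=((H<8)|(H>172))&(S>140)&(V>70); blue=(H>100)&(H<125)&(S>120); yel=(H>20)&(H<35)&(S>110)&(V>100)
for nm,m,zr in(("red",red,(60,160)),("redlow",red,(15,40)),("yel cap",yel,(12,40)),("can",yel,(105,160)),("plate",blue,(3,25)),("jaws",blue,(64,80))):
    for b in blobs(W,m,zr):
        if len(b)<6: continue
        if not(200<b[:,0].mean()<800): continue
        r=cv2.minAreaRect(b[:,:2].astype(np.float32)); c=(b.min(0)+b.max(0))/2
        print(nm,len(b),np.round(b.mean(0)),'mid',np.round(c),'ext',np.round(np.ptp(b,0)),'rect',np.round(r[0]),np.round(r[1]),round(r[2],1))
blk=blue&(W[...,2]>3)&(W[...,2]<80)
# all blue plate points
p=W[blk]; p=p[(p[:,1]>-350)&(p[:,1]<50)]
r=cv2.minAreaRect(p[:,:2].astype(np.float32)); print('vise rect',r)
R=W[(W[...,0]>450)&(W[...,0]<720)&(W[...,1]>-340)&(W[...,1]<-150)]
sh=W[(np.hypot(W[...,0]-570,W[...,1]+243)<30)&(W[...,2]>80)]; print('shaft',np.round(sh))
for z in(30,60,100,130,160):
    q=W[(W[...,2]>z)&(W[...,0]>600)&(W[...,0]<800)&(W[...,1]>-420)&(W[...,1]<-120)]; print(z,np.round(q.min(0)) if len(q) else None, len(q))
kn=W[red&(W[...,2]>90)&(W[...,2]<140)]; print(np.round(kn[np.hypot(kn[:,0]-525,kn[:,1]+252)<60]))
s=cv2.imread('pics/scene0.png'); cv2.imwrite('pics/s0c.png',cv2.resize(s[140:230,180:310],None,fx=5,fy=5,interpolation=cv2.INTER_CUBIC))
E
```

```text
red 15 [712. -79.  64.] mid [714. -81.  65.] ext [24. 27.  9.] rect [712. -79.] [36.  5.] 48.9
red 9 [ 704. -110.   65.] mid [ 704. -111.   67.] ext [ 7. 16. 13.] rect [ 705. -111.] [ 3. 17.] 17.4
red 59 [ 527. -246.  121.] mid [ 528. -248.  112.] ext [16. 15. 40.] rect [ 527. -247.] [14. 15.] 68.2
redlow 42 [718. -78.  32.] mid [726. -86.  31.] ext [48. 44. 18.] rect [720. -80.] [63. 19.] 41.7
redlow 184 [600. 219.  24.] mid [600. 219.  24.] ext [41. 38. 13.] rect [600. 219.] [39. 39.] 19.6
yel cap 202 [473. 204.  24.] mid [473. 203.  24.] ext [40. 40. 16.] rect [473. 203.] [40. 40.] 89.2
yel cap 88 [415.  67.  31.] mid [411.  64.  33.] ext [39. 39. 12.] rect [413.  65.] [36. 40.] 18.8
yel cap 116 [383. 236.  18.] mid [383. 236.  18.] ext [28. 29.  9.] rect [383. 236.] [29. 29.] 1.7
can 521 [552. -70. 122.] mid [555. -72. 125.] ext [69. 63. 39.] rect [555. -72.] [67. 60.] 4.6
can 6 [273. 651. 107.] mid [272. 652. 107.] ext [5. 6. 4.] rect [273. 651.] [8. 4.] 48.0
plate 431 [ 624. -216.   12.] mid [ 624. -220.   12.] ext [ 41. 119.  15.] rect [ 623. -219.] [ 32. 119.] 4.7
plate 1582 
[... 4129 characters left out ...]
 130.]
 [ 529. -241.  102.]
 [ 528. -241.  110.]
 [ 526. -240.  120.]
 [ 526. -242.  123.]
 [ 525. -243.  127.]
 [ 525. -246.  126.]
 [ 525. -247.  129.]
 [ 525. -250.  128.]
 [ 525. -252.  129.]
 [ 524. -254.  130.]
 [ 528. -240.   95.]
 [ 527. -241.  102.]
 [ 526. -240.  111.]
 [ 525. -243.  111.]
 [ 524. -242.  122.]
 [ 523. -242.  127.]
 [ 523. -246.  125.]
 [ 523. -247.  127.]
 [ 522. -249.  128.]
 [ 522. -252.  129.]
 [ 526. -241.   92.]
 [ 525. -241.   99.]
 [ 524. -242.  106.]
 [ 523. -243.  110.]
 [ 521. -242.  121.]
 [ 521. -244.  122.]
 [ 521. -246.  124.]
 [ 520. -247.  126.]
 [ 522. -242.   98.]
 [ 521. -242.  104.]
 [ 521. -244.  104.]
 [ 521. -246.  108.]
 [ 520. -246.  115.]]
```

View pics/s0c.png

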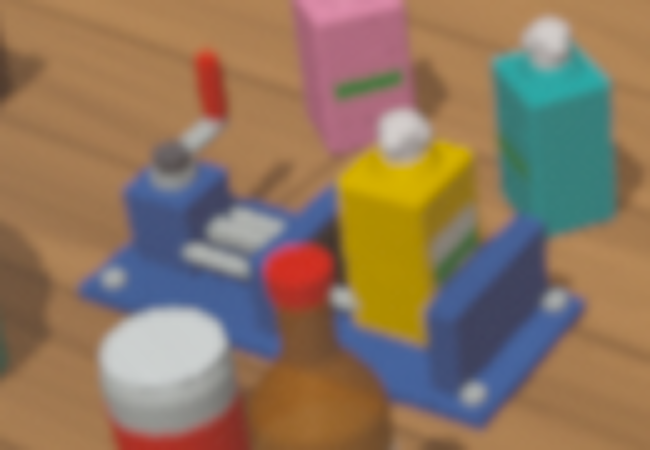

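The crop shows the vise: gearbox and grey shaft on the left, red knob behind it, and the yellow can loose between the jaws. From depth:

| Item | Position (mm) |
|---|---|
| Crank axis | (577, -243.5) |
| Knob | (528, -249) |
| Vise yaw | ≈ 0.08 rad |
| Large yellow cap | (473, 203) |

The radius and heights fit the given sizes.

Call:
send_rows(
  targets=[
    {"offset": [4,3,0],"spin": 0},
    {"offset": [7.3,5.4,0],"spin": 0},
    {"offset": [10.6,7.8,0],"spin": 0},
    {"offset": [13.9,10.3,0],"spin": 0},
    {"offset": [17.2,12.7,0],"spin": 0},
    {"offset": [20.5,15.1,0],"spin": 0},
    {"offset": [23.8,17.6,0],"spin": 0},
    {"offset": [27,20,0],"spin": 0},
  ],
  grip=0.6,
  squeeze=60,
)

```text
time_s: 1.67
eef_pos: [492.3, -275.3, 202.4]
ee_rot: [0.0, 0.976, 0.218, 0.0]
force: [-0.3, -0.6, -0.8]
grip_width: 0.598
grip_force: 0.0
```

Call:
send_rows(
  targets=[
    {"offset": [2,1.5,0],"spin": 0},
    {"offset": [3.5,2.6,-1],"spin": 0},
    {"offset": [3.5,2.6,-3],"spin": 0},
    {"offset": [3.5,2.6,-4.5],"spin": 0},
    {"offset": [3.5,2.6,-5.5],"spin": 0},
    {"offset": [3.5,2.6,-5.5],"spin": 0},
  ],
)

```text
time_s: 2.17
eef_pos: [525.1, -250.4, 145.2]
ee_rot: [-0.001, 0.976, 0.218, -0.001]
force: [-0.4, -0.0, -0.2]
grip_width: 0.598
grip_force: 0.0
```

Call:
send_rows(
  targets=[
    {"offset": [0,0,-2],"spin": 0},
    {"offset": [0,0,-4],"spin": 0},
    {"offset": [0,0,-5.3],"spin": 0},
    {"offset": [0,0,-5.3],"spin": 0},
    {"offset": [0,0,-5.3],"spin": 0},
  ],
)

```text
time_s: 2.58
eef_pos: [526.0, -251.3, 95.1]
ee_rot: [0.0, 0.976, 0.217, 0.0]
force: [-0.2, -0.3, 0.3]
grip_width: 0.602
grip_force: 0.0
```

Call:
send_rows(
  targets=[
    {"offset": [0,0,0],"spin": 0},
    {"offset": [0,0,0],"spin": 0},
    {"offset": [0,0,0],"spin": 0},
    {"offset": [0,0,0],"spin": 0},
    {"offset": [0,0,0],"spin": 0},
    {"offset": [0,0,0],"spin": 0},
  ],
  grip=0,
)

```text
time_s: 3.08
eef_pos: [526.7, -251.7, 95.6]
ee_rot: [0.001, 0.976, 0.218, 0.001]
force: [0.9, -1.9, 7.0]
grip_width: 0.137
grip_force: 56.7
```

Run:
```python
from m import *
t,_=ctrl.capture("top"); s,_=ctrl.capture("scene")
f=lambda x:cv2.resize(x[...,::-1],(390,390),interpolation=cv2.INTER_CUBIC)
cv2.imwrite('pics/g1.png',np.hstack([f(t[140:270,400:530]),f(s[100:230,160:290])]))
print(ctrl.sense()['joints'].round(2))
```

```text
[-0.65  0.54  1.46 -0.    1.15  0.49]
```

View pics/g1.png

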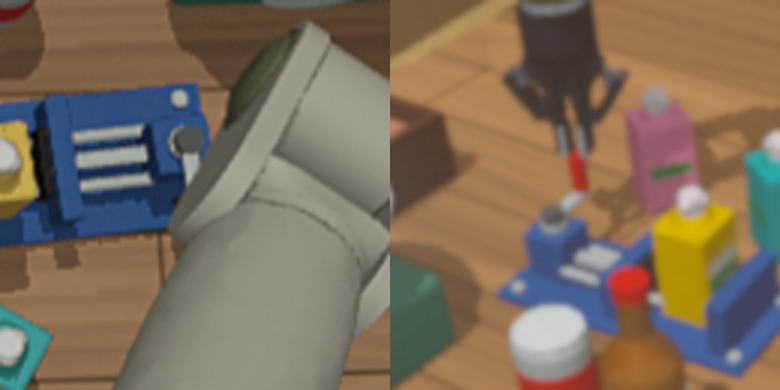

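The knob is held in the fingers, with the tips at about its mid-height (right panel px 578,165). I'll compute the circle offsets.

```bash
cat > arc.py <<'E'
import numpy as np,sys
th,da,n=map(float,sys.argv[1:4]); C=5.0
for k in range(int(sys.argv[4])):
    a=th-da*np.arange(1,n+1)
    print(round(th,3),[[round(float(C*(np.cos(x)-np.cos(th))),2),round(float(C*(np.sin(x)-np.sin(th))),2)] for x in a]); th=a[-1]
E
python3 arc.py -3.01 0.15 8 4
```

```text
-3.01 [[-0.04, 0.75], [0.03, 1.49], [0.21, 2.22], [0.5, 2.91], [0.88, 3.55], [1.36, 4.13], [1.92, 4.63], [2.55, 5.04]]
-4.21 [[0.68, 0.31], [1.4, 0.52], [2.15, 0.61], [2.89, 0.59], [3.63, 0.47], [4.34, 0.23], [5.01, -0.11], [5.62, -0.55]]
-5.41 [[0.54, -0.52], [0.99, -1.12], [1.35, -1.78], [1.6, -2.48], [1.75, -3.22], [1.79, -3.97], [1.71, -4.71], [1.52, -5.44]]
-6.61 [[-0.29, -0.69], [-0.69, -1.33], [-1.17, -1.9], [-1.73, -2.39], [-2.36, -2.8], [-3.05, -3.1], [-3.77, -3.3], [-4.52, -3.39]]
```

Call:
send_rows(
  targets=[
    {"offset": [-0.04,0.75,0],"spin": 0},
    {"offset": [0.03,1.49,0],"spin": 0},
    {"offset": [0.21,2.22,0],"spin": 0},
    {"offset": [0.5,2.91,0],"spin": 0},
    {"offset": [0.88,3.55,0],"spin": 0},
    {"offset": [1.36,4.13,0],"spin": 0},
    {"offset": [1.92,4.63,0],"spin": 0},
    {"offset": [2.55,5.04,0],"spin": 0},
  ],
)

```text
time_s: 3.85
eef_pos: [552.8, -203.5, 95.6]
ee_rot: [0.004, 0.976, 0.217, 0.001]
force: [2.7, -15.5, 0.6]
grip_width: 0.13
grip_force: 56.0
```

```bash
cat > arc2.py <<'E'
import numpy as np,sys
x0,y0,cx,cy,th,da,n=map(float,sys.argv[1:8])
for k in range(int(sys.argv[8])):
    a=th-da*np.arange(1,n+1)
    P=[(cx+50*np.cos(t)-x0,cy+50*np.sin(t)-y0) for t in a]
    print(round(th,3),[[round(float(p)/10,2) for p in q]for q in P],end=' '); x0+=P[-1][0]; y0+=P[-1][1]; th=a[-1]; print(round(x0,1),round(y0,1))
E
python3 arc2.py 553.5 -198.9 576.5 -247.5 -4.218 0.15 8 3
```

```text
-4.218 [[0.61, -0.15], [1.33, 0.05], [2.08, 0.14], [2.83, 0.11], [3.56, -0.02], [4.27, -0.27], [4.94, -0.61], [5.54, -1.05]] 608.9 -209.4
-5.418 [[0.53, -0.53], [0.98, -1.13], [1.33, -1.79], [1.58, -2.5], [1.72, -3.23], [1.75, -3.98], [1.67, -4.72], [1.48, -5.45]] 623.7 -263.9
-6.618 [[-0.3, -0.69], [-0.7, -1.32], [-1.18, -1.89], [-1.75, -2.38], [-2.39, -2.78], [-3.07, -3.08], [-3.8, -3.27], [-4.54, -3.35]] 578.3 -297.5
```

Call:
send_rows(
  targets=[
    {"offset": [0.61,-0.15,0],"spin": 0},
    {"offset": [1.33,0.05,0],"spin": 0},
    {"offset": [2.08,0.14,0],"spin": 0},
    {"offset": [2.83,0.11,0],"spin": 0},
    {"offset": [3.56,-0.02,0],"spin": 0},
    {"offset": [4.27,-0.27,0],"spin": 0},
    {"offset": [4.94,-0.61,0],"spin": 0},
    {"offset": [5.54,-1.05,0],"spin": 0},
  ],
)

```text
time_s: 4.52
eef_pos: [607.4, -209.2, 95.7]
ee_rot: [-0.001, 0.976, 0.218, 0.001]
force: [-2.1, 7.3, 10.0]
grip_width: 0.133
grip_force: 58.5
```

Call:
send_rows(
  targets=[
    {"offset": [0.53,-0.4,0],"spin": 0},
    {"offset": [0.98,-1.0,0],"spin": 0},
    {"offset": [1.33,-1.65,0],"spin": 0},
    {"offset": [1.58,-2.35,0],"spin": 0},
    {"offset": [1.72,-3.08,0],"spin": 0},
    {"offset": [1.75,-3.83,0],"spin": 0},
    {"offset": [1.67,-4.57,0],"spin": 0},
    {"offset": [1.48,-5.3,0],"spin": 0},
  ],
)

```text
time_s: 5.18
eef_pos: [624.2, -262.8, 95.9]
ee_rot: [0.0, 0.976, 0.218, 0.003]
force: [10.1, 5.1, 5.8]
grip_width: 0.129
grip_force: 56.9
```

Run:
```python
from m import *
t,d=ctrl.capture("top"); W=cloud('top',d); s,ds=ctrl.capture("scene")
cv2.imwrite('pics/top1.png',t[...,::-1])
f=lambda x:cv2.resize(x[...,::-1],(390,390),interpolation=cv2.INTER_CUBIC)
cv2.imwrite('pics/g2.png',np.hstack([f(t[140:270,360:490]),f(s[120:250,180:310])]))
hsv=cv2.cvtColor(t,cv2.COLOR_RGB2HSV); H,S=hsv[...,0],hsv[...,1]
for b in blobs(W,(H>100)&(H<125)&(S>120),(64,80)):
    if len(b)>20: print(len(b),np.round(b.mean(0),1),cv2.minAreaRect(b[:,:2].astype(np.float32)))
print(ctrl.sense()['eef_pos'],ctrl.sense()['force'])
```

```text
236 [ 564.1 -107.4   68. ] ((565.2075805664062, -106.3723373413086), (108.46748352050781, 20.176185607910156), 4.9955363273620605)
348 [558.2 -16.3  71.8] ((557.6043701171875, -17.886581420898438), (108.91332244873047, 24.985458374023438), 4.738304138183594)
72 [ 584.9 -226.1   67.1] ((582.1766967773438, -222.92440795898438), (22.33526039123535, 48.30833435058594), 63.331626892089844)
[ 623.80962643 -264.17816871   95.94460319] [9.29053546 0.65811716 4.25179662]
```

View pics/g2.png

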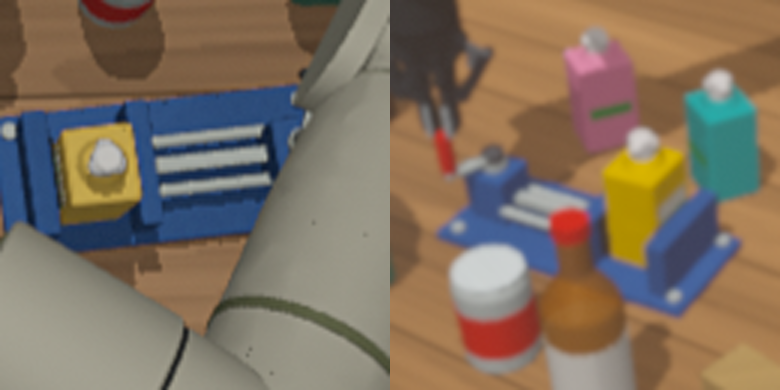

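```bash
python3 arc2.py 623.7 -262.4 577.5 -245.8 -6.62 0.1 4 3
```

```text
-6.62 [[-0.09, -0.46], [-0.32, -0.9], [-0.6, -1.31], [-0.92, -1.7]] 614.5 -279.4
-7.02 [[-0.35, -0.35], [-0.74, -0.67], [-1.16, -0.94], [-1.6, -1.18]] 598.5 -291.2
-7.42 [[-0.46, -0.19], [-0.94, -0.33], [-1.43, -0.42], [-1.93, -0.46]] 579.2 -295.8
```

Call:
send_rows(
  targets=[
    {"offset": [-0.09,-0.46,0],"spin": 0},
    {"offset": [-0.32,-0.9,0],"spin": 0},
    {"offset": [-0.6,-1.31,0],"spin": 0},
    {"offset": [-0.92,-1.7,0],"spin": 0},
    {"offset": [-0.92,-1.7,0],"spin": 0},
  ],
)

```text
time_s: 5.7
eef_pos: [614.6, -280.8, 95.9]
ee_rot: [0.001, 0.976, 0.218, 0.003]
force: [9.9, 2.3, 3.3]
grip_width: 0.132
grip_force: 56.8
```

```bash
cat > jaw.py <<'E'
from m import *
t,d=ctrl.capture("top"); W=cloud('top',d)
hsv=cv2.cvtColor(t,cv2.COLOR_RGB2HSV); H,S=hsv[...,0],hsv[...,1]
c=[]
for b in blobs(W,(H>100)&(H<125)&(S>120),(64,80)):
    r=cv2.minAreaRect(b[:,:2].astype(np.float32))
    if max(r[1])>95: c.append(r[0])
print(c, 'gap',round(float((np.array(c[0])-c[1])@[0.08,-0.997]),1) if len(c)>1 else '')
s=ctrl.sense(); print(s['eef_pos'].round(1),s['force'].round(1))
e=s['eef_pos'][:2]-[577,-246]; th=np.arctan2(e[1],e[0]); print('th',th-2*np.pi,'r',np.hypot(*e),'tang resist',s['force'][:2]@-np.array([np.sin(th),-np.cos(th)]))
E
python3 jaw.py
```

```text
[(564.553955078125, -102.34893798828125), (563.1697387695312, -16.88941764831543)] gap 85.3
[ 614.7 -280.7   95.9] [9.8 0.4 4.5]
th -7.028131372376411 r 51.23805297165784 tang resist 6.933639128064814
```

Call:
send_rows(
  targets=[
    {"offset": [-0.2,-0.18,0],"spin": 0},
    {"offset": [-0.37,-0.35,0],"spin": 0},
    {"offset": [-0.55,-0.52,0],"spin": 0},
    {"offset": [-0.74,-0.67,0],"spin": 0},
    {"offset": [-0.95,-0.82,0],"spin": 0},
    {"offset": [-1.16,-0.94,0],"spin": 0},
    {"offset": [-1.16,-0.94,0],"spin": 0},
  ],
)

```text
time_s: 6.33
eef_pos: [610.5, -283.7, 96.5]
ee_rot: [-0.001, 0.976, 0.219, 0.012]
force: [47.0, 24.0, -3.6]
grip_width: 0.128
grip_force: 55.0
```

```bash
python3 jaw.py
```

```text
[(564.7394409179688, -102.10797119140625), (559.934326171875, -17.940580368041992)] gap 84.3
[ 610.6 -283.7   96.5] [47.7 22.9 -1.6]
th -7.12684806352731 r 50.47704111119178 tang resist 50.87509924555206
```

Call:
send_rows(
  targets=[
    {"offset": [0.4,0.3,0],"spin": 0},
    {"offset": [0.8,0.6,0],"spin": 0},
    {"offset": [1.0,0.7,0],"spin": 0},
    {"offset": [1.0,0.7,0],"spin": 0},
  ],
)

```text
time_s: 6.72
eef_pos: [613.5, -282.2, 95.9]
ee_rot: [0.001, 0.976, 0.218, 0.003]
force: [10.6, 4.4, 6.6]
grip_width: 0.129
grip_force: 58.6
```

```bash
python3 jaw.py
```

```text
[(564.4873657226562, -102.30912780761719), (562.5257568359375, -16.868125915527344)] gap 85.3
[ 613.4 -282.2   95.9] [9.8 4.8 5.6]
th -7.065714853531127 r 51.3736805727708 tang resist 10.292885619744045
```

Call:
send_rows(
  targets=[
    {"offset": [0.2,0.2,0],"spin": 0},
    {"offset": [0.2,0.2,0],"spin": 0},
    {"offset": [0.2,0.2,0],"spin": 0},
  ],
)

```text
time_s: 7.02
eef_pos: [614.5, -281.1, 95.9]
ee_rot: [0.001, 0.976, 0.218, 0.002]
force: [5.6, 0.7, 5.7]
grip_width: 0.129
grip_force: 58.7
```

Call:
send_rows(
  targets=[
    {"offset": [0,0,0],"spin": 0},
    {"offset": [0,0,0],"spin": 0},
    {"offset": [0,0,0],"spin": 0},
    {"offset": [0,0,0],"spin": 0},
    {"offset": [0,0,1.5],"spin": 0},
    {"offset": [0,0,4],"spin": 0},
    {"offset": [0,0,7.5],"spin": 0},
    {"offset": [0,0,11],"spin": 0},
  ],
  grip=0.6,
)

```text
time_s: 7.68
eef_pos: [612.1, -281.1, 204.8]
ee_rot: [-0.001, 0.976, 0.218, -0.001]
force: [0.0, -0.2, 0.6]
grip_width: 0.599
grip_force: 0.0
```

Call:
send_rows(
  targets=[
    {"offset": [-0.9,3,1],"spin": 0},
    {"offset": [-1.8,6.5,1],"spin": 0},
    {"offset": [-2.8,10,1],"spin": 0},
    {"offset": [-3.8,13.5,1],"spin": 0},
    {"offset": [-4.8,17,1],"spin": 0},
    {"offset": [-5.8,20.5,1],"spin": 0},
    {"offset": [-6.9,24,1],"spin": 0},
    {"offset": [-7.9,27.5,1],"spin": 0},
  ],
  grip=0.85,
)

```text
time_s: 8.35
eef_pos: [532.7, -4.9, 214.2]
ee_rot: [-0.0, 0.976, 0.217, -0.0]
force: [0.8, 0.3, -0.2]
grip_width: 0.853
grip_force: 0.0
```

Call:
send_rows(
  targets=[
    {"offset": [-1,3.5,0],"spin": 0},
    {"offset": [-2,7,0],"spin": 0},
    {"offset": [-3,10.5,0],"spin": 0},
    {"offset": [-4,14,0],"spin": 0},
    {"offset": [-5,17.5,0],"spin": 0},
    {"offset": [-5.6,20,0],"spin": 0},
    {"offset": [-6,20.6,0],"spin": 0},
    {"offset": [-6,20.6,0],"spin": 0},
  ],
)

```text
time_s: 9.02
eef_pos: [473.0, 200.8, 214.2]
ee_rot: [-0.0, 0.976, 0.219, -0.0]
force: [-0.1, 0.1, -1.0]
grip_width: 0.853
grip_force: 0.0
```

```bash
cat > neck.py <<'E'
from m import *
t,d=ctrl.capture("top"); W=cloud('top',d); s,ds=ctrl.capture("scene"); Ws=cloud('scene',ds)
for nm,im,w in(("top",t,W),("scene",s,Ws)):
    cv2.imwrite(f'pics/{nm}2.png',im[...,::-1])
    hsv=cv2.cvtColor(im,cv2.COLOR_RGB2HSV); H,S,V=[hsv[...,i].astype(int) for i in range(3)]
    near=(abs(w[...,0]-557)<45)&(abs(w[...,1]+65)<45)
    for b in blobs(w,near&(S<70),(128,160)): print(nm,'neck',len(b),b.mean(0).round(1),((b.min(0)+b.max(0))/2).round(1),np.ptp(b,axis=0).round(1)); print('  top', b[b[:,2]>148].mean(0).round(1))
    for b in blobs(w,near&(S>110)&(H>18)&(H<36),(108,124)):
        if len(b)>30: print(nm,'can top',cv2.minAreaRect(b[:,:2].astype(np.float32)))
    for b in blobs(w,(S>110)&(H>18)&(H<36)&(abs(w[...,0]-473)<50)&(abs(w[...,1]-203)<50),(5,40)):
        if len(b)>10: print(nm,'cap',len(b),b.mean(0).round(1),((b.min(0)+b.max(0))/2).round(1),np.ptp(b,axis=0).round(1))
    for r in ctrl.place_of(nm,'neck_top')[:3]: print(nm,r['conf'],at_z(nm,r['uv'],152).round(1))
    for r in ctrl.place_of(nm,'cap_top')[:3]: print(nm,'cap',r['conf'],at_z(nm,r['uv'],24).round(1))
f=lambda x:cv2.resize(x[...,::-1],(390,390),interpolation=cv2.INTER_CUBIC)
cv2.imwrite('pics/g3.png',np.hstack([f(t[140:270,360:490]),f(s[120:250,180:310])]))
E
python3 neck.py; python3 jaw.py
```

```text
top neck 111 [553.3 -60.2 149.7] [555.3 -61.6 143.8] [27.2 26.8 24.4]
  top [553.3 -61.2 151.9]
top can top ((554.3682861328125, -60.25823974609375), (67.14634704589844, 58.926090240478516), 4.947831153869629)
top cap 118 [466.1 199.7  22.9] [470.3 203.3  17.5] [33.8 39.6 23.6]
top 0.96 [ 383.4 -235.3  152. ]
top 0.86 [553.3 -54.4 152. ]
top 0.61 [405.2 -65.2 152. ]
top cap 0.69 [466.9 198.8  24. ]
scene neck 79 [561.3 -57.7 148.6] [559.9 -59.5 144.4] [27.8 27.9 22.3]
  top [560.2 -59.7 152.6]
scene can top ((566.1886596679688, -45.46720886230469), (48.59831237792969, 84.7145004272461), 59.33268356323242)
scene cap 174 [482.9 206.2  20.6] [468.  197.   17.2] [67.2 54.8 24.1]
scene 0.86 [ 429.5 -223.   152. ]
scene 0.78 [432.7 -71.8 152. ]
scene 0.72 [566.2 -62.4 152. ]
scene cap 0.56 [400.8 246.5  24. ]
scene cap 0.49 [464.3 202.1  24. ]
scene cap 0.16 [ 541.  -111.9   24. ]
[(564.2551879882812, -104.89037322998047), (557.772216796875, -17.53209686279297)] gap 87.6
[474.2 198.7 214.3] [-0.2  0.9  0.4]
th -4.4851178719141895 r 456.44286493828065 tang resist -0.030422226104003317
```

View pics/g3.png

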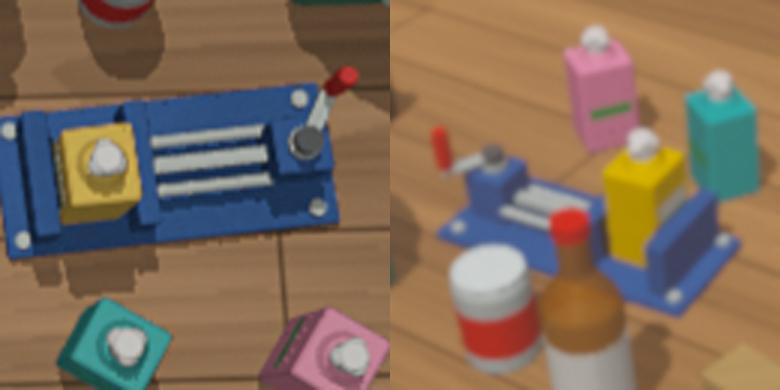

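```bash
cat > knob.py <<'E'
from m import *
t,d=ctrl.capture("top"); W=cloud('top',d)
hsv=cv2.cvtColor(t,cv2.COLOR_RGB2HSV); H,S,V=[hsv[...,i].astype(int) for i in range(3)]
red=((H<8)|(H>172))&(S>120)
k=red&(W[...,2]>85)&(W[...,2]<140)&(np.hypot(W[...,0]-577,W[...,1]+246)<85)
b=W[k]; tp=b[b[:,2]>124]; print(len(b),b.mean(0).round(1),'top',len(tp),((tp.min(0)+tp.max(0))/2).round(1),tp.mean(0).round(1))
g=W[(S<70)&(W[...,2]>80)&(W[...,2]<97)&(np.hypot(W[...,0]-577,W[...,1]+246)<18)]; print('shaft',len(g),((g.min(0)+g.max(0))/2).round(1),np.ptp(g,axis=0).round(1))
b=blobs(W,(H>100)&(H<125)&(S>120)&(W[...,1]<-205),(64,80))
for x in b: print('box',len(x),cv2.minAreaRect(x[:,:2].astype(np.float32)))
c=tp.mean(0); print('angle',np.degrees(np.arctan2(c[1]+246,c[0]-577)),np.hypot(c[1]+246,c[0]-577))
s,ds=ctrl.capture("scene"); Ws=cloud('scene',ds)
hsv=cv2.cvtColor(s,cv2.COLOR_RGB2HSV); H,S,V=[hsv[...,i].astype(int) for i in range(3)]
k=((H<8)|(H>172))&(S>120)&(Ws[...,2]>85)&(Ws[...,2]<140)&(np.hypot(Ws[...,0]-577,Ws[...,1]+246)<85); b=Ws[k]; print('scene knob',len(b),b.mean(0).round(1))
E
python3 knob.py; python3 jaw.py
```

```text
70 [ 619.9 -263.4  118.9] top 36 [ 621.4 -265.5  128.3] [ 621.3 -265.5  128. ]
shaft 83 [ 579.8 -244.2   85.9] [28.2 26.4 11.1]
box 159 ((577.3530883789062, -243.22256469726562), (48.76435852050781, 47.810359954833984), 4.02475643157959)
angle -23.804729112087795 48.421352126378196
scene knob 66 [ 629.6 -265.4  112.1]
[(564.5404663085938, -104.87861633300781), (557.1412353515625, -17.238109588623047)] gap 88.0
[474.  199.2 214.3] [ 0.5 -0.3 -0.6]
th -4.484943747644589 r 456.9665083279847 tang resist -0.40943298050741983
```

Run:
```python
from m import *
a=cv2.imread('pics/top0.png')[...,::-1]; W=cloud('top',np.load('pics/top_d.npy'))
hsv=cv2.cvtColor(np.ascontiguousarray(a),cv2.COLOR_RGB2HSV); V=hsv[...,2].astype(int); S=hsv[...,1];H=hsv[...,0]
yh=np.array([-0.08,0.997]); A=np.array([577.3,-243.4])
yv=(W[...,:2]-A)@yh-170; xv=(W[...,:2]-A)@np.array([.997,.08])
for lo,hi in((-10,0),(0,10),(10,20)):
  m=(yv>-85)&(yv<-20)&(xv>lo)&(xv<hi)&(W[...,2]>20)
  o=np.argsort(yv[m]); 
  print([(int(round(y)),int(z),int(v),int(h)) for y,z,v,h in zip(yv[m][o],W[...,2][m][o],V[m][o],H[m][o])][::2])
```

```text
[(-78, 63, 140, 103), (-77, 67, 142, 109), (-75, 67, 134, 108), (-74, 66, 131, 108), (-72, 68, 132, 108), (-71, 70, 132, 108), (-70, 63, 134, 108), (-69, 69, 132, 108), (-67, 66, 133, 108), (-66, 69, 134, 108), (-64, 69, 134, 108), (-63, 70, 136, 108), (-61, 69, 136, 108), (-60, 62, 121, 108), (-59, 64, 112, 108), (-58, 68, 94, 108), (-57, 63, 50, 109), (-56, 63, 47, 100), (-54, 63, 37, 42), (-53, 68, 38, 39), (-51, 64, 34, 45), (-51, 64, 34, 40), (-49, 62, 26, 30), (-49, 26, 62, 21), (-48, 39, 8, 114), (-48, 65, 28, 45), (-48, 38, 10, 100), (-48, 43, 12, 107), (-47, 29, 92, 22), (-28, 118, 109, 22), (-26, 120, 180, 22), (-25, 119, 188, 22), (-22, 121, 202, 23), (-22, 120, 202, 23), (-21, 122, 202, 23)]
[(-77, 66, 125, 108), (-75, 66, 129, 108), (-73, 66, 133, 108), (-73, 70, 132, 108), (-72, 62, 132, 108), (-71, 64, 133, 107), (-68, 65, 132, 108), (-67, 68, 133, 108), (-65, 68, 135, 108), (-64, 67, 133, 108), (-63, 68, 137, 108), (-62, 70, 135, 108), (-61, 62, 129, 108), (-60, 67, 131, 108), (-58, 63, 82, 108), (-58, 61, 69, 109), (-56, 65, 45, 109), (-55, 61, 34, 90), (-53, 64, 34,
[... 234 characters left out ...]
188, 22), (-22, 118, 199, 23), (-21, 120, 202, 23)]
[(-78, 64, 132, 105), (-75, 66, 134, 108), (-74, 70, 132, 108), (-72, 67, 134, 108), (-71, 67, 134, 108), (-69, 72, 131, 108), (-68, 72, 134, 108), (-67, 70, 133, 108), (-65, 66, 136, 108), (-64, 63, 138, 108), (-62, 65, 137, 108), (-61, 67, 140, 108), (-59, 67, 128, 108), (-59, 58, 66, 108), (-58, 72, 126, 108), (-56, 66, 56, 108), (-55, 62, 31, 80), (-53, 68, 35, 45), (-52, 63, 34, 38), (-51, 64, 33, 30), (-49, 65, 36, 60), (-49, 64, 31, 60), (-48, 51, 11, 90), (-48, 65, 25, 60), (-48, 25, 78, 21), (-48, 57, 15, 80), (-47, 32, 87, 21), (-27, 115, 176, 21), (-26, 119, 176, 22), (-24, 117, 199, 23), (-23, 122, 203, 23), (-21, 120, 199, 23)]
```

The left panel shows the can against the fixed jaw. The knob is at about -27°, so the crank sprang back when I let go: the jaw gap gives q ≈ 3.97. I'll go back, turn it to about 4.1, and let go with no load on it.

Call:
send_rows(
  targets=[
    {"offset": [1.1,-3.5,0],"spin": -0.11},
    {"offset": [2.2,-7,0],"spin": -0.22},
    {"offset": [3.3,-10.5,0],"spin": -0.33},
    {"offset": [4.4,-14,0],"spin": -0.44},
    {"offset": [5.5,-17.5,0],"spin": -0.55},
    {"offset": [6.6,-21,0],"spin": -0.66},
    {"offset": [7.7,-24.5,0],"spin": -0.77},
    {"offset": [8.8,-28,0],"spin": -0.88},
  ],
  grip=0.5,
)

```text
time_s: 10.18
eef_pos: [562.0, -82.4, 214.3]
ee_rot: [-0.0, 0.975, -0.222, 0.0]
force: [0.6, 1.1, 0.2]
grip_width: 0.5
grip_force: 0.0
```

Call:
send_rows(
  targets=[
    {"offset": [1.1,-3.5,0],"spin": 0},
    {"offset": [2.2,-7,0],"spin": 0},
    {"offset": [3.3,-10.5,0],"spin": 0},
    {"offset": [4.4,-14,0],"spin": 0},
    {"offset": [5.4,-17,-1],"spin": 0},
    {"offset": [5.9,-18.4,-3],"spin": 0},
    {"offset": [5.9,-18.4,-4],"spin": 0},
    {"offset": [5.9,-18.4,-4],"spin": 0},
  ],
)

```text
time_s: 10.85
eef_pos: [619.6, -264.2, 170.9]
ee_rot: [-0.001, 0.976, -0.219, -0.003]
force: [-0.2, 0.5, -0.4]
grip_width: 0.5
grip_force: 0.0
```

Call:
send_rows(
  targets=[
    {"offset": [0,0,0],"spin": 0},
    {"offset": [0,0,0],"spin": 0},
  ],
)

```text
time_s: 11.02
eef_pos: [621.1, -263.5, 175.8]
ee_rot: [0.0, 0.976, -0.218, 0.001]
force: [-0.7, -0.0, 0.8]
grip_width: 0.499
grip_force: 0.0
```

```bash
python3 -c "
from h import *
s=ctrl.sense(); print(s['eef_pos'],s['ee_rot'],s['joints'].round(2))"
```

```text
[ 621.13954339 -263.49445636  175.82920754] [ 2.34231563e-04  9.75889716e-01 -2.18262384e-01  8.59955399e-04] [-0.57  0.67  1.01  0.    1.45  1.44]
```

Call:
send_rows(
  targets=[
    {"offset": [0,-0.2,-2.5],"spin": 0},
    {"offset": [0,-0.2,-5],"spin": 0},
    {"offset": [0,-0.2,-7],"spin": 0},
    {"offset": [0,-0.2,-8.3],"spin": 0},
    {"offset": [0,-0.2,-8.3],"spin": 0},
    {"offset": [0,-0.2,-8.3],"spin": 0},
  ],
)

```text
time_s: 11.52
eef_pos: [621.2, -265.9, 92.6]
ee_rot: [0.0, 0.976, -0.218, 0.001]
force: [-0.2, 0.6, 1.1]
grip_width: 0.499
grip_force: 0.0
```

Call:
send_rows(
  targets=[
    {"offset": [0,0,0],"spin": 0},
    {"offset": [0,0,0],"spin": 0},
    {"offset": [0,0,0],"spin": 0},
    {"offset": [0,0,0],"spin": 0},
    {"offset": [0,0,0],"spin": 0},
    {"offset": [0,0,0],"spin": 0},
  ],
  grip=0,
)

```text
time_s: 12.02
eef_pos: [621.7, -266.6, 93.4]
ee_rot: [0.0, 0.976, -0.219, 0.002]
force: [0.6, 0.9, 5.7]
grip_width: 0.151
grip_force: 58.6
```

```bash
python3 jaw.py
```

```text
[(564.7919921875, -104.41725158691406), (557.7664794921875, -17.05267333984375)] gap 87.7
[ 621.7 -266.5   93.4] [-0.2  1.2  5.5]
th -6.713869992116376 r 49.17811575555019 tang resist 0.9936503227424459
```

Call:
send_rows(
  targets=[
    {"offset": [-0.12,-0.25,0],"spin": 0},
    {"offset": [-0.25,-0.5,0],"spin": 0},
    {"offset": [-0.43,-0.75,0],"spin": 0},
    {"offset": [-0.43,-0.75,0],"spin": 0},
    {"offset": [-0.43,-0.75,0],"spin": 0},
  ],
)

```text
time_s: 12.48
eef_pos: [618.1, -272.7, 93.4]
ee_rot: [-0.001, 0.976, -0.218, 0.002]
force: [2.5, 6.9, 6.0]
grip_width: 0.152
grip_force: 58.6
```

```bash
python3 jaw.py; python3 jaw.py
```

```text
[(564.3531494140625, -103.21250915527344), (558.4344482421875, -17.720748901367188)] gap 85.7
[ 618.1 -272.7   93.4] [3.3 5.4 5.6]
th -6.859537470537544 r 48.995514515584155 tang resist 6.334754010336769
[(565.07861328125, -103.51531219482422), (558.4345703125, -17.702613830566406)] gap 86.1
[ 618.1 -272.7   93.4] [2.9 6.3 6.2]
th -6.859226241312586 r 48.987732830076666 tang resist 6.878482278106211
```

Call:
send_rows(
  targets=[
    {"offset": [-0.12,-0.2,0],"spin": 0},
    {"offset": [-0.24,-0.4,0],"spin": 0},
    {"offset": [-0.24,-0.4,0],"spin": 0},
  ],
)

```text
time_s: 12.83
eef_pos: [615.6, -276.2, 93.3]
ee_rot: [-0.001, 0.976, -0.218, 0.002]
force: [4.1, 8.1, 6.6]
grip_width: 0.152
grip_force: 58.8
```

Call:
send_rows(
  targets=[
    {"offset": [0.05,0.1,0],"spin": 0},
    {"offset": [0.05,0.1,0],"spin": 0},
    {"offset": [0.1,0.18,0],"spin": 0},
    {"offset": [0.1,0.18,0],"spin": 0},
  ],
)

```text
time_s: 13.17
eef_pos: [616.0, -275.7, 93.3]
ee_rot: [0.0, 0.976, -0.219, 0.001]
force: [-0.7, 3.6, 7.2]
grip_width: 0.151
grip_force: 58.8
```

Call:
send_rows(
  targets=[
    {"offset": [0.03,0.05,0],"spin": 0},
    {"offset": [0.03,0.05,0],"spin": 0},
    {"offset": [0.06,0.1,0],"spin": 0},
    {"offset": [0.06,0.1,0],"spin": 0},
  ],
)

```text
time_s: 13.5
eef_pos: [616.5, -275.0, 93.4]
ee_rot: [0.0, 0.976, -0.219, 0.001]
force: [-0.5, 2.4, 7.0]
grip_width: 0.147
grip_force: 58.8
```

Call:
send_rows(
  targets=[
    {"offset": [0.03,0.05,0],"spin": 0},
    {"offset": [0.06,0.09,0],"spin": 0},
    {"offset": [0.06,0.09,0],"spin": 0},
    {"offset": [0.06,0.09,0],"spin": 0},
  ],
)

```text
time_s: 13.83
eef_pos: [617.1, -274.1, 93.4]
ee_rot: [0.0, 0.976, -0.219, 0.001]
force: [-0.3, 1.8, 6.4]
grip_width: 0.146
grip_force: 58.8
```

```bash
python3 jaw.py; python3 jaw.py
```

```text
[(564.62255859375, -103.14103698730469), (559.9938354492188, -17.61669158935547)] gap 85.6
[ 617.1 -274.2   93.4] [-0.6  2.3  6.9]
th -6.895172932853524 r 49.01666953765395 tang resist 1.557694103898583
[(564.695556640625, -103.15839385986328), (559.9004516601562, -17.568647384643555)] gap 85.7
[ 617.1 -274.1   93.3] [0.  2.2 5.3]
th -6.8948567149371955 r 48.99568786830061 tang resist 1.843517552587429
```

Call:
send_rows(
  targets=[
    {"offset": [0.05,0.08,0],"spin": 0},
    {"offset": [0.1,0.17,0],"spin": 0},
    {"offset": [0.1,0.17,0],"spin": 0},
    {"offset": [0.1,0.17,0],"spin": 0},
  ],
)

```text
time_s: 14.27
eef_pos: [618.2, -272.5, 93.4]
ee_rot: [0.0, 0.976, -0.219, 0.002]
force: [-0.3, 1.6, 5.8]
grip_width: 0.151
grip_force: 58.8
```

```bash
python3 jaw.py; python3 jaw.py
```

```text
[(564.5067749023438, -103.73129272460938), (559.01611328125, -17.75440216064453)] gap 86.2
[ 618.2 -272.6   93.4] [0.6 1.8 6. ]
th -6.85544115069464 r 49.02865987611981 tang resist 1.7958528140860384
[(564.762939453125, -103.5954360961914), (559.1148071289062, -17.83255386352539)] gap 86.0
[ 618.2 -272.6   93.4] [0.1 1.8 5.4]
th -6.855602222608917 r 49.018325613796065 tang resist 1.6262155801406468
```

Call:
send_rows(
  targets=[
    {"offset": [0,0,0],"spin": 0},
    {"offset": [0,0,0],"spin": 0},
    {"offset": [0,0,0],"spin": 0},
    {"offset": [0,0,0],"spin": 0},
  ],
  grip=0.5,
)

```text
time_s: 14.7
eef_pos: [617.2, -272.5, 91.2]
ee_rot: [0.0, 0.976, -0.219, -0.0]
force: [-0.1, -0.2, 0.3]
grip_width: 0.5
grip_force: 0.0
```

```bash
python3 jaw.py; python3 jaw.py
```

```text
[(565.2470703125, -104.19831848144531), (559.9392700195312, -17.45989227294922)] gap 86.9
[ 617.2 -272.5   91.2] [1.5 0.1 0.5]
th -6.866438645863809 r 48.173463312725744 tang resist 0.9344961914452727
[(564.64697265625, -104.50334167480469), (559.6035766601562, -17.411846160888672)] gap 87.2
[ 617.2 -272.5   91.2] [-0.6 -0.7  0.3]
th -6.866631389530687 r 48.15378182999082 tang resist -0.930520771171108
```

Call:
send_rows(
  targets=[
    {"offset": [0,0,2],"spin": 0},
    {"offset": [0,0,5],"spin": 0},
    {"offset": [0,0,8],"spin": 0},
    {"offset": [0,0,11],"spin": 0},
    {"offset": [-0.5,3.5,12],"spin": 0},
    {"offset": [-1,7,12],"spin": 0},
    {"offset": [-1.5,10.5,12],"spin": 0},
  ],
)

```text
time_s: 15.38
eef_pos: [602.0, -166.7, 212.0]
ee_rot: [0.0, 0.976, -0.219, 0.001]
force: [1.2, 0.2, -0.7]
grip_width: 0.499
grip_force: 0.0
```

```bash
for i in 1 2 3; do python3 jaw.py|head -1; done; python3 knob.py; python3 jaw.py
```

```text
[(564.6280517578125, -104.80011749267578), (557.5521850585938, -18.153810501098633)] gap 87.0
[(564.6527099609375, -104.24764251708984), (557.4920043945312, -17.71507453918457)] gap 86.8
[(564.24951171875, -104.36577606201172), (557.4202880859375, -17.525484085083008)] gap 87.1
[(564.192138671875, -104.54973602294922), (557.5127563476562, -18.039798736572266)] gap 86.8
[ 602.4 -167.9  211.3] [-0.   0.7  0.1]
th -5.02656758528546 r 82.08758604836399 tang resist 0.2656179741113701knob.py:6: RuntimeWarning: Mean of empty slice.
  b=W[k]; tp=b[b[:,2]>124]; print(len(b),b.mean(0).round(1),'top',len(tp),((tp.min(0)+tp.max(0))/2).round(1),tp.mean(0).round(1))
  ret = um.true_divide(
Traceback (most recent call last):
  File "knob.py", line 6, in <module>
    b=W[k]; tp=b[b[:,2]>124]; print(len(b),b.mean(0).round(1),'top',len(tp),((tp.min(0)+tp.max(0))/2).round(1),tp.mean(0).round(1))
                                                                              ~~~~~~^^^
ValueError: zero-size array to reduction operation minimum which has no identity
```

Call:
send_rows(
  targets=[
    {"offset": [-1.3,3.7,0],"spin": 0},
    {"offset": [-2.6,7.4,0],"spin": 0},
    {"offset": [-3.9,11.1,0],"spin": 0},
    {"offset": [-5.2,14.8,0],"spin": 0},
    {"offset": [-6.5,18.5,0],"spin": 0},
    {"offset": [-7.8,22.2,0],"spin": 0},
    {"offset": [-9.1,25.9,0],"spin": 0},
    {"offset": [-10.4,29.6,0],"spin": 0},
  ],
  grip=0.85,
)

```text
time_s: 16.3
eef_pos: [498.1, 129.0, 211.2]
ee_rot: [0.0, 0.976, -0.22, 0.0]
force: [1.5, 0.1, 0.5]
grip_width: 0.85
grip_force: 0.0
```

Call:
send_rows(
  targets=[
    {"offset": [-1.3,3.7,0],"spin": 0},
    {"offset": [-2.5,7.4,-2],"spin": 0},
    {"offset": [-2.5,7.4,-6],"spin": 0},
    {"offset": [-2.5,7.4,-10],"spin": 0},
    {"offset": [-2.5,7.4,-13],"spin": 0},
    {"offset": [-2.5,7.4,-14.5],"spin": 0},
    {"offset": [-2.5,7.4,-14.5],"spin": 0},
    {"offset": [-2.5,7.4,-14.5],"spin": 0},
  ],
)

```text
time_s: 16.97
eef_pos: [473.9, 201.8, 66.2]
ee_rot: [0.0, 0.976, -0.219, -0.0]
force: [0.5, -0.4, 1.1]
grip_width: 0.848
grip_force: 0.0
```

```bash
python3 knob.py; python3 -c "
from h import *
s=ctrl.sense(); print(s['time_s'],s['eef_pos'],s['joints'].round(2))"; python3 neck.py
```

```text
66 [ 619.5 -263.4  119.6] top 34 [ 620.3 -265.6  129.4] [ 620.4 -266.   128.5]
shaft 80 [ 579.  -243.7   85.9] [25.7 25.9 10.7]
box 168 ((576.4712524414062, -242.26007080078125), (49.98466873168945, 48.10279083251953), 8.652824401855469)
angle -24.71097854230602 47.792934597252824
scene knob 66 [ 629.6 -265.4  112.1]
17.0667 [474.5995886  202.23205524  67.65176686] [ 0.18  0.44  1.7  -0.    1.    2.19]
top neck 113 [553.4 -60.4 149.8] [555.5 -62.6 143. ] [27.6 30.1 26.3]
  top [553.6 -61.3 151.9]
top can top ((554.3214721679688, -60.38535690307617), (66.68667602539062, 59.22986602783203), 4.658801078796387)
top 0.84 [552.9 -59.6 152. ]
top 0.77 [ 388.5 -244.7  152. ]
top 0.72 [405.3 -60.  152. ]
top cap 0.42 [ 645.3 -306.1   24. ]
scene neck 78 [561.2 -57.8 148.6] [559.7 -60.3 145.7] [29.1 25.7 21.2]
  top [559.5 -59.1 152.6]
scene can top ((567.9037475585938, -46.68585205078125), (46.0119514465332, 85.67998504638672), 53.58209991455078)
scene cap 176 [483.9 206.1  20.7] [479.4 198.3  17.3] [39.2 52.4 24.4]
scene 0.87 [ 410.9 -247.7  152. ]
scene 0.8 [431.1 -75.2 152. ]
scene 0.75 [569.2 -61.2 152. ]
scene cap 0.61 [396.8 232.8  24. ]
scene cap 0.59 [515.3 223.1  24. ]
scene cap 0.45 [456.1 196.3  24. ]
```

Call:
send_rows(
  targets=[
    {"offset": [-0.1,0.1,-2],"spin": 0},
    {"offset": [-0.1,0.1,-4],"spin": 0},
    {"offset": [-0.1,0.1,-5.5],"spin": 0},
    {"offset": [-0.1,0.1,-6.4],"spin": 0},
    {"offset": [-0.1,0.1,-6.4],"spin": 0},
    {"offset": [-0.1,0.1,-6.4],"spin": 0},
  ],
)

```text
time_s: 17.87
eef_pos: [472.5, 203.6, 2.7]
ee_rot: [-0.0, 0.976, -0.219, 0.0]
force: [-0.1, 0.4, 0.3]
grip_width: 0.85
grip_force: 0.0
```

Call:
send_rows(
  targets=[
    {"offset": [0,0,0],"spin": 0},
    {"offset": [0,0,0],"spin": 0},
    {"offset": [0,0,0],"spin": 0},
    {"offset": [0,0,0],"spin": 0},
    {"offset": [0,0,0],"spin": 0},
    {"offset": [0,0,0],"spin": 0},
  ],
  grip=0,
  squeeze=60,
)

```text
time_s: 18.37
eef_pos: [472.4, 203.5, 2.5]
ee_rot: [-0.0, 0.976, -0.219, 0.0]
force: [0.6, -0.5, 0.0]
grip_width: 0.003
grip_force: 0.0
```

Run:
```python
from m import *
t,d=ctrl.capture("top"); s,ds=ctrl.capture("scene")
f=lambda x:cv2.resize(x[...,::-1],(390,390),interpolation=cv2.INTER_CUBIC)
cv2.imwrite('pics/g4.png',np.hstack([f(t[170:300,240:370]),f(s[140:270,300:430])]))
for nm,im,dd in(("top",t,d),("scene",s,ds)):
    w=cloud(nm,dd); hsv=cv2.cvtColor(im,cv2.COLOR_RGB2HSV); H,S,V=[hsv[...,i].astype(int) for i in range(3)]
    for b in blobs(w,(S>110)&(H>18)&(H<36)&(V>100)&(w[...,0]>300)&(w[...,0]<650)&(w[...,1]>0)&(w[...,1]<350),(8,60)):
        if len(b)>10: print(nm,'cap',len(b),b.mean(0).round(1),((b.min(0)+b.max(0))/2).round(1),np.ptp(b,axis=0).round(1))
```

```text
top cap 219 [410.2  64.6  39.4] [409.9  64.4  35.4] [41.3 41.3 44.5]
scene cap 194 [421.9  66.5  33.5] [416.4  63.   33.5] [41.8 43.7 49.5]
scene cap 83 [389.5 236.2  17.7] [383.2 235.5  15.7] [40.2 31.5 15. ]
scene cap 153 [484.5 206.8  21.8] [480.6 203.6  24.9] [36.  41.8 33.6]
```

View pics/g4.png

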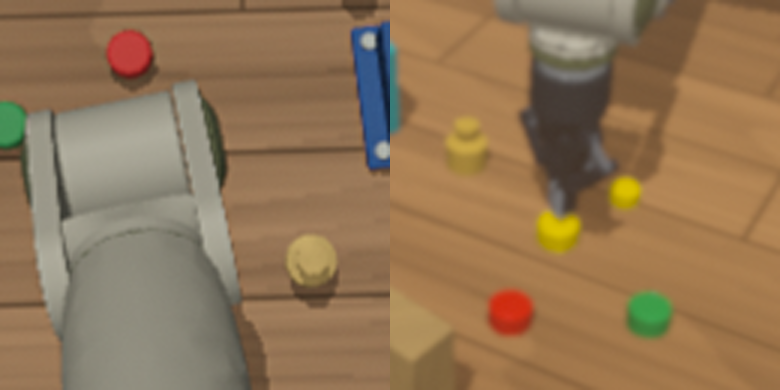

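Scene panel: the fingers are shut and end at the cap's upper rear edge, around px (560,210). The cap itself hasn't moved. I'll measure where the fingertips really are.

Run:
```python
from m import *
s,ds=ctrl.capture("scene"); w=cloud("scene",ds)
hsv=cv2.cvtColor(s,cv2.COLOR_RGB2HSV); H,S,V=[hsv[...,i].astype(int) for i in range(3)]
m=(S<90)&(V<200)&(np.hypot(w[...,0]-474,w[...,1]-203)<60)&(w[...,2]>4)&(w[...,2]<75)
p=w[m]; o=np.argsort(p[:,2]); print(p[o][:40].round(0).tolist())
c=(S>110)&(H>18)&(H<36)&(V>100)&(np.hypot(w[...,0]-480,w[...,1]-203)<45)&(w[...,2]>20)&(w[...,2]<30)
q=w[c]; print('cap top',len(q),q.mean(0).round(1),q.min(0).round(1),q.max(0).round(1))
```

```text
[[475.0, 205.0, 34.0], [479.0, 204.0, 36.0], [480.0, 197.0, 42.0], [477.0, 193.0, 42.0], [483.0, 202.0, 42.0], [473.0, 191.0, 42.0], [482.0, 205.0, 42.0], [479.0, 210.0, 43.0], [482.0, 208.0, 44.0], [472.0, 190.0, 44.0], [479.0, 207.0, 45.0], [479.0, 197.0, 45.0], [483.0, 202.0, 45.0], [483.0, 205.0, 47.0], [478.0, 196.0, 47.0], [472.0, 190.0, 48.0], [481.0, 211.0, 48.0], [479.0, 206.0, 48.0], [481.0, 214.0, 49.0], [471.0, 189.0, 51.0], [485.0, 203.0, 51.0], [485.0, 206.0, 52.0], [479.0, 206.0, 52.0], [482.0, 211.0, 53.0], [483.0, 202.0, 53.0], [482.0, 214.0, 53.0], [481.0, 197.0, 54.0], [483.0, 205.0, 55.0], [471.0, 189.0, 55.0], [482.0, 211.0, 56.0], [482.0, 201.0, 56.0], [480.0, 206.0, 56.0], [481.0, 197.0, 57.0], [482.0, 204.0, 57.0], [480.0, 200.0, 57.0], [482.0, 214.0, 57.0], [470.0, 188.0, 57.0], [478.0, 205.0, 58.0], [478.0, 215.0, 58.0], [480.0, 213.0, 59.0]]
cap top 97 [481.7 204.9  25.7] [457.9 184.5  20.2] [497.4 223.1  29.6]
```

The tips are about 30 mm above the reported TCP height: the camera puts them at z≈34 when the reading is 2.5. It also means the knob was only held by its top end. I'll calibrate by touching the cap's top gently with shut fingers.

Call:
send_rows(
  targets=[
    {"offset": [0,0,-0.2],"spin": 0},
    {"offset": [0,0,-0.4],"spin": 0},
    {"offset": [0,0,-0.4],"spin": 0},
  ],
)

```text
time_s: 18.77
eef_pos: [472.0, 203.4, -2.2]
ee_rot: [0.0, 0.976, -0.219, -0.0]
force: [0.2, 0.6, 0.1]
grip_width: -0.002
grip_force: 0.0
```

Call:
send_rows(
  targets=[
    {"offset": [0,0,-0.2],"spin": 0},
    {"offset": [0,0,-0.3],"spin": 0},
    {"offset": [0,0,-0.3],"spin": 0},
  ],
)

```text
time_s: 19.02
eef_pos: [472.3, 203.5, -4.8]
ee_rot: [0.0, 0.976, -0.219, -0.0]
force: [0.0, -0.5, 0.5]
grip_width: -0.003
grip_force: 0.0
```

Call:
send_rows(
  targets=[
    {"offset": [0,0,-0.15],"spin": 0},
    {"offset": [0,0,-0.3],"spin": 0},
    {"offset": [0,0,-0.3],"spin": 0},
  ],
)

```text
time_s: 19.27
eef_pos: [472.5, 203.6, -5.1]
ee_rot: [0.0, 0.976, -0.219, 0.0]
force: [-11.6, -3.3, 32.8]
grip_width: 0.006
grip_force: 16.5
```

Call:
send_rows(
  targets=[
    {"offset": [0,0,-0.15],"spin": 0},
    {"offset": [0,0,-0.3],"spin": 0},
    {"offset": [0,0,-0.3],"spin": 0},
  ],
)

```text
time_s: 19.52
eef_pos: [472.7, 203.7, -5.3]
ee_rot: [0.0, 0.976, -0.218, 0.001]
force: [-25.9, -6.8, 67.3]
grip_width: -0.0
grip_force: 33.8
```

Call:
send_rows(
  targets=[
    {"offset": [0,0,1],"spin": 0},
    {"offset": [0,0,3],"spin": 0},
    {"offset": [0,0,4],"spin": 0},
    {"offset": [0,0,4],"spin": 0},
    {"offset": [0,0,4],"spin": 0},
    {"offset": [0,0,4],"spin": 0},
    {"offset": [0,0,4],"spin": 0},
    {"offset": [0,0,4],"spin": 0},
  ],
  grip=0.9,
)

```text
time_s: 20.18
eef_pos: [471.9, 203.4, 28.5]
ee_rot: [0.0, 0.976, -0.219, -0.001]
force: [-0.4, -0.3, -0.3]
grip_width: 0.898
grip_force: 0.0
```

Run:
```python
from m import *
s,ds=ctrl.capture("scene"); w=cloud("scene",ds)
cv2.imwrite('pics/g5.png',cv2.resize(s[140:270,300:430,::-1],(520,520),interpolation=cv2.INTER_CUBIC))
hsv=cv2.cvtColor(s,cv2.COLOR_RGB2HSV); H,S,V=[hsv[...,i].astype(int) for i in range(3)]
m=(S<90)&(V<200)&(np.hypot(w[...,0]-474,w[...,1]-203)<70)&(w[...,2]>8)&(w[...,2]<100)
p=w[m]; o=np.argsort(p[:,2]); print(p[o][:24].round(0).tolist())
c=(S>110)&(H>18)&(H<36)&(V>100)&(np.hypot(w[...,0]-480,w[...,1]-203)<45)&(w[...,2]>20)&(w[...,2]<30)
q=w[c]; print('cap top',len(q),q.mean(0).round(1),q.min(0).round(1),q.max(0).round(1)); st=ctrl.sense();print(st['eef_pos'],st['force'])
W=cloud('scene',ds); n=W[(S<70)&(abs(w[...,0]-557)<45)&(abs(w[...,1]+65)<45)&(w[...,2]>148)]; print('neck same cam',n.mean(0).round(1),n.min(0).round(1),n.max(0).round(1))
```

```text
[[494.0, 241.0, 69.0], [495.0, 241.0, 73.0], [461.0, 160.0, 73.0], [498.0, 236.0, 74.0], [497.0, 239.0, 74.0], [496.0, 245.0, 75.0], [497.0, 236.0, 76.0], [460.0, 162.0, 78.0], [462.0, 160.0, 78.0], [496.0, 241.0, 78.0], [465.0, 165.0, 78.0], [498.0, 239.0, 78.0], [460.0, 166.0, 79.0], [496.0, 235.0, 79.0], [497.0, 245.0, 80.0], [460.0, 159.0, 80.0], [496.0, 241.0, 81.0], [495.0, 244.0, 82.0], [496.0, 235.0, 82.0], [499.0, 239.0, 83.0], [461.0, 166.0, 83.0], [455.0, 166.0, 83.0], [495.0, 240.0, 84.0], [496.0, 247.0, 84.0]]
cap top 112 [480.6 205.2  25.6] [457.6 182.8  20. ] [499.3 224.1  29.9]
[471.97840805 203.4412493   28.64760628] [ 0.19306254 -0.38432549  1.60319571]
neck same cam [559.8 -58.3 153. ] [545.7 -73.7 148.1] [572.6 -44.6 157.6]
```

View pics/g5.png

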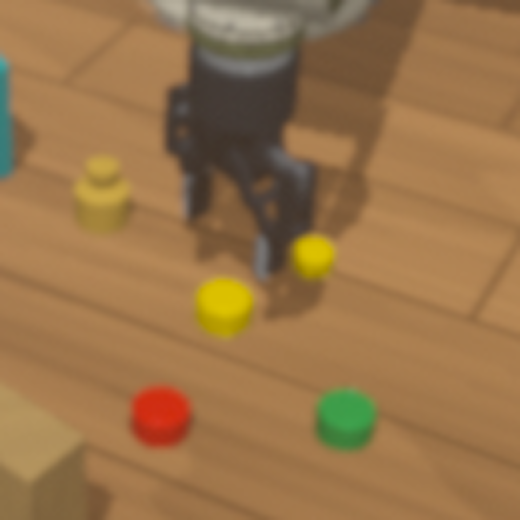

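The fingers straddle the cap (px 225,300) evenly with the tips still well above it. That confirms the ~29 mm offset when shut, about 41 mm when open. I'm going lower.

Call:
send_rows(
  targets=[
    {"offset": [0,0,-1.5],"spin": 0},
    {"offset": [0,0,-3],"spin": 0},
    {"offset": [0,0,-4.3],"spin": 0},
    {"offset": [0,0,-5],"spin": 0},
    {"offset": [0,0,-5.5],"spin": 0},
    {"offset": [0,0,-5.7],"spin": 0},
    {"offset": [0,0,-5.7],"spin": 0},
  ],
  grip=0.85,
)

```text
time_s: 20.82
eef_pos: [472.3, 203.5, -27.8]
ee_rot: [0.0, 0.976, -0.219, -0.0]
force: [0.0, 0.7, 1.0]
grip_width: 0.85
grip_force: 0.0
```

Call:
send_rows(
  targets=[
    {"offset": [0,0,0],"spin": 0},
    {"offset": [0,0,0],"spin": 0},
    {"offset": [0,0,0],"spin": 0},
    {"offset": [0,0,0],"spin": 0},
    {"offset": [0,0,0],"spin": 0},
    {"offset": [0,0,0],"spin": 0},
  ],
  grip=0,
  squeeze=70,
)

```text
time_s: 21.32
eef_pos: [472.7, 203.6, -26.6]
ee_rot: [-0.0, 0.976, -0.219, 0.001]
force: [-1.9, -0.7, 7.6]
grip_width: 0.468
grip_force: 73.0
```

Call:
send_rows(
  targets=[
    {"offset": [0,0,1],"spin": 0},
    {"offset": [0,0,4],"spin": 0},
    {"offset": [0,0,8],"spin": 0},
    {"offset": [0,0,12],"spin": 0},
    {"offset": [0,0,16],"spin": 0},
    {"offset": [0,0,19.5],"spin": 0},
    {"offset": [0,0,19.5],"spin": 0},
  ],
)

```text
time_s: 21.9
eef_pos: [475.1, 204.2, 175.0]
ee_rot: [-0.003, 0.976, -0.219, 0.006]
force: [1.0, 1.0, 0.1]
grip_width: 0.468
grip_force: 73.6
```

Call:
send_rows(
  targets=[
    {"offset": [1,-3.3,0],"spin": 0},
    {"offset": [2,-6.6,0],"spin": 0},
    {"offset": [3,-9.9,0],"spin": 0},
    {"offset": [4.1,-13.2,0],"spin": 0},
    {"offset": [5.1,-16.5,0],"spin": 0},
    {"offset": [6.1,-19.8,0],"spin": 0},
    {"offset": [7.1,-23.1,0],"spin": 0},
    {"offset": [8.1,-26.4,0],"spin": 0},
  ],
)

```text
time_s: 22.57
eef_pos: [553.4, -62.2, 167.9]
ee_rot: [0.0, 0.976, -0.219, 0.0]
force: [-0.2, 0.8, 0.4]
grip_width: 0.472
grip_force: 73.6
```

Call:
send_rows(
  targets=[
    {"offset": [0,0,0],"spin": 0},
    {"offset": [0,0,0],"spin": 0},
    {"offset": [0,0,0],"spin": 0},
  ],
)

```text
time_s: 22.82
eef_pos: [553.0, -60.1, 167.5]
ee_rot: [-0.0, 0.976, -0.219, -0.0]
force: [0.3, 1.1, -0.5]
grip_width: 0.47
grip_force: 73.6
```

```bash
python3 - <<'E'
from m import *
s,ds=ctrl.capture("scene"); w=cloud("scene",ds)
hsv=cv2.cvtColor(s,cv2.COLOR_RGB2HSV); H,S,V=[hsv[...,i].astype(int) for i in range(3)]
cv2.imwrite('pics/g6.png',cv2.resize(s[110:230,190:310,::-1],(480,480),interpolation=cv2.INTER_CUBIC))
near=(np.hypot(w[...,0]-557,w[...,1]+61)<45)
for b in blobs(w,near&(S>110)&(H>18)&(H<36)&(V>90),(175,240)): print('cap',len(b),b.mean(0).round(1),((b.min(0)+b.max(0))/2).round(1),np.ptp(b,axis=0).round(1))
for b in blobs(w,near&(S<70)&(V>110),(130,162)): print('neck',len(b),b.mean(0).round(1),((b.min(0)+b.max(0))/2).round(1),np.ptp(b,axis=0).round(1))
st=ctrl.sense();print(st['eef_pos'],st['force'],st['grip_width'])
E
for i in 1 2 3; do python3 jaw.py|head -1;done; python3 knob.py
```

```text
cap 117 [568.2 -61.7 214.5] [559.4 -62.8 217.8] [39.9 40.3 41.8]
neck 79 [561.5 -57.4 148.6] [560.9 -60.8 145.4] [27.1 27.2 23.7]
[553.02858768 -59.58920804 167.55904303] [-0.11859374 -0.50140078  0.17945192] 0.4621399854600191
[] gap 
[] gap 
[] gap 
67 [ 619.5 -263.4  120.1] top 38 [ 620.7 -266.1  128.4] [ 620.8 -265.1  128. ]
shaft 85 [ 579.8 -244.7   86.3] [29.  25.1 11.1]
box 6 ((598.2203979492188, -244.03048706054688), (5.353382587432861, 7.165665149688721), 78.14582061767578)
box 79 ((564.405029296875, -253.2434539794922), (27.207313537597656, 48.04139709472656), 37.21855163574219)
angle -23.58998009152399 47.81494045853635
scene knob 66 [ 629.8 -265.2  112.3]
```

View pics/g6.png

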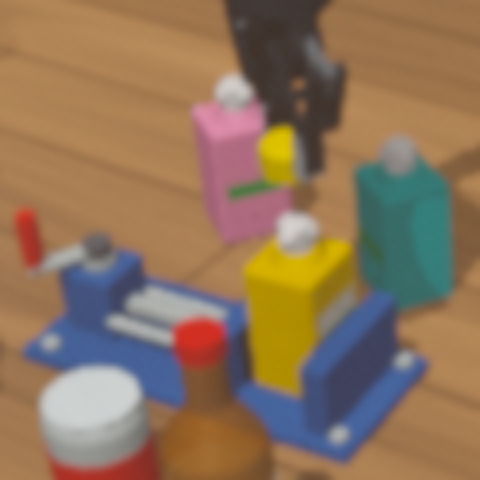

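The picture shows the cap (px 280,155) lying on its side in the fingers, with the can clamped and the crank in place. I'll measure the tilt of the cap.

Run:
```python
from m import *
for nm in("scene","top"):
    s,ds=ctrl.capture(nm); w=cloud(nm,ds)
    hsv=cv2.cvtColor(s,cv2.COLOR_RGB2HSV); H,S,V=[hsv[...,i].astype(int) for i in range(3)]
    near=(np.hypot(w[...,0]-557,w[...,1]+61)<50)
    m=near&(S>110)&(H>18)&(H<36)&(V>60)&(w[...,2]>175)&(w[...,2]<245)
    p=w[m]; v=V[m]; print(nm,len(p))
    if len(p)<20: continue
    r=np.random.default_rng(0); best=None
    for _ in range(400):
        a,b,c=p[r.choice(len(p),3,replace=False)]; n=np.cross(b-a,c-a); L=np.linalg.norm(n)
        if L<50: continue
        n/=L; k=abs((p-a)@n)<2.5
        if best is None or k.sum()>best.sum(): best=k
    q=p[best]; c=q.mean(0); n=np.linalg.svd(q-c)[2][2]; print('plane',best.sum(),c.round(1),n.round(2),np.ptp(q,axis=0).round(0),'V',v[best].mean(),v[~best].mean())
    q=p[~best]; print('rest',q.mean(0).round(1),np.ptp(q,axis=0).round(0))
    rr,cc=np.where(m); im=s[rr.min()-3:rr.max()+4,cc.min()-3:cc.max()+8,::-1]; cv2.imwrite(f'pics/cap_{nm}.png',cv2.resize(im,None,fx=18,fy=18,interpolation=cv2.INTER_CUBIC)); print(im.shape)
```

```text
scene 122
plane 61 [563.6 -65.7 220.1] [-0.13  0.04 -0.99] [37. 35.  8.] V 197.7704918032787 174.50819672131146
rest [572.6 -56.9 210.4] [43. 38. 45.]
(22, 20, 3)
top 0
```

View pics/cap_scene.png

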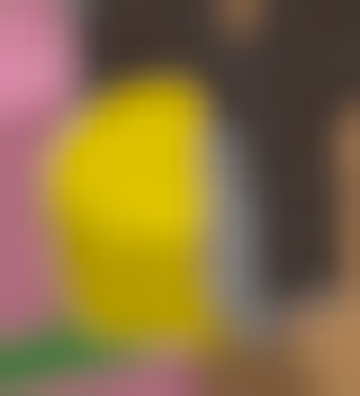

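The crop shows the cap is upright after all: bright top face, darker side, and a finger hiding its right edge. The plane fit agrees, with a normal near vertical and the top at z≈219, which matches TCP + 51. I'm lowering it onto the neck.

Call:
send_rows(
  targets=[
    {"offset": [0,0,-1.5],"spin": 0},
    {"offset": [0,0,-3],"spin": 0},
    {"offset": [0,0,-3.8],"spin": 0},
    {"offset": [0,0,-4.1],"spin": 0},
    {"offset": [0,0,-4.1],"spin": 0},
  ],
)

```text
time_s: 23.63
eef_pos: [553.1, -60.4, 125.9]
ee_rot: [-0.0, 0.976, -0.219, -0.0]
force: [0.4, 0.2, 0.7]
grip_width: 0.466
grip_force: 73.6
```

Call:
send_rows(
  targets=[
    {"offset": [0,0,-0.2],"spin": 0},
    {"offset": [0,0,-0.3],"spin": 0},
    {"offset": [0,0,-0.3],"spin": 0},
  ],
)

```text
time_s: 23.88
eef_pos: [553.5, -60.5, 123.6]
ee_rot: [0.0, 0.976, -0.219, 0.0]
force: [0.6, 0.2, 0.0]
grip_width: 0.468
grip_force: 73.6
```

Call:
send_rows(
  targets=[
    {"offset": [0,0,-0.15],"spin": 0},
    {"offset": [0,0,-0.3],"spin": 0},
    {"offset": [0,0,-0.3],"spin": 0},
  ],
)

```text
time_s: 24.13
eef_pos: [553.4, -60.6, 120.4]
ee_rot: [0.0, 0.976, -0.219, 0.0]
force: [0.2, -0.5, 1.2]
grip_width: 0.468
grip_force: 73.8
```

Call:
send_rows(
  targets=[
    {"offset": [0,0,-0.1],"spin": 0},
    {"offset": [0,0,-0.2],"spin": 0},
    {"offset": [0,0,-0.2],"spin": 0},
  ],
)

```text
time_s: 24.38
eef_pos: [553.9, -60.8, 119.7]
ee_rot: [0.0, 0.976, -0.219, 0.001]
force: [-1.4, -1.7, 9.7]
grip_width: 0.466
grip_force: 74.9
```

Call:
send_rows(
  targets=[
    {"offset": [0,0,-0.1],"spin": 0},
    {"offset": [0,0,-0.2],"spin": 0},
    {"offset": [0,0,-0.2],"spin": 0},
  ],
)

```text
time_s: 24.63
eef_pos: [554.3, -61.0, 118.4]
ee_rot: [0.0, 0.976, -0.219, 0.002]
force: [-2.3, -1.4, 12.2]
grip_width: 0.463
grip_force: 74.9
```

Call:
send_rows(
  targets=[
    {"offset": [0,0,-0.1],"spin": 0},
    {"offset": [0,0,-0.2],"spin": 0},
    {"offset": [0,0,-0.2],"spin": 0},
  ],
)

```text
time_s: 24.88
eef_pos: [554.2, -60.9, 116.3]
ee_rot: [0.0, 0.976, -0.219, 0.002]
force: [-1.5, -0.7, 10.9]
grip_width: 0.468
grip_force: 74.7
```

Call:
send_rows(
  targets=[
    {"offset": [0,0,-0.15],"spin": 0},
    {"offset": [0,0,-0.3],"spin": 0},
    {"offset": [0,0,-0.4],"spin": 0},
    {"offset": [0,0,-0.4],"spin": 0},
  ],
)

```text
time_s: 25.22
eef_pos: [552.8, -60.5, 108.9]
ee_rot: [-0.0, 0.976, -0.219, -0.001]
force: [3.4, -3.3, -14.2]
grip_width: 0.468
grip_force: 73.8
```

Call:
send_rows(
  targets=[
    {"offset": [0,0,-0.15],"spin": 0},
    {"offset": [0,0,-0.3],"spin": 0},
    {"offset": [0,0,-0.4],"spin": 0},
    {"offset": [0,0,-0.4],"spin": 0},
  ],
)

```text
time_s: 25.55
eef_pos: [553.3, -60.4, 106.4]
ee_rot: [-0.0, 0.976, -0.219, -0.0]
force: [0.4, -0.6, -3.2]
grip_width: 0.468
grip_force: 75.1
```

Call:
send_rows(
  targets=[
    {"offset": [0,0,-0.1],"spin": 0},
    {"offset": [0,0,-0.15],"spin": 0},
    {"offset": [0,0,-0.15],"spin": 0},
  ],
)

```text
time_s: 25.8
eef_pos: [553.5, -60.4, 105.4]
ee_rot: [-0.0, 0.976, -0.219, 0.0]
force: [-2.6, 0.9, 4.6]
grip_width: 0.469
grip_force: 75.9
```

Call:
send_rows(
  targets=[
    {"offset": [0,0,-0.05],"spin": 0},
    {"offset": [0,0,-0.05],"spin": 0},
    {"offset": [0,0,-0.05],"spin": 0},
  ],
)

```text
time_s: 26.05
eef_pos: [553.5, -60.4, 105.4]
ee_rot: [-0.0, 0.976, -0.219, 0.001]
force: [-3.0, 2.0, 8.3]
grip_width: 0.468
grip_force: 76.5
```

Call:
send_rows(
  targets=[
    {"offset": [0,0,-0.03],"spin": 0},
    {"offset": [0,0,-0.03],"spin": 0},
    {"offset": [0,0,-0.03],"spin": 0},
    {"offset": [0,0,-0.03],"spin": 0},
    {"offset": [0,0,-0.03],"spin": 0},
    {"offset": [0,0,-0.03],"spin": 0},
  ],
)

```text
time_s: 26.55
eef_pos: [553.6, -60.4, 105.4]
ee_rot: [0.0, 0.976, -0.219, 0.001]
force: [-3.3, 0.7, 10.4]
grip_width: 0.464
grip_force: 76.7
```

```bash
python3 knob.py | tail -2; python3 -c "
from h import *
for i in range(5):
    ctrl.capture('scene'); s=ctrl.sense(); print(s['time_s'],s['eef_pos'].round(1),s['force'].round(1))"
```

```text
angle -24.32549527537712 48.244282050533904
scene knob 66 [ 629.3 -265.7  111.8]
26.7 [553.6 -60.4 105.4] [-4.6  0.8  9.7]
26.75 [553.6 -60.4 105.4] [-5.3  2.2 10.4]
26.8 [553.6 -60.4 105.4] [-4.6  1.1  9.9]
26.85 [553.6 -60.4 105.4] [-4.7  1.4 10.3]
26.9 [553.6 -60.4 105.4] [-4.3  1.8 10.6]
```

```bash
python3 -c "
from rig import ctrl
print(ctrl.finish_job())"
```

```text
the job is handed in; nothing more can be done
None
```

I handed the job in with the yellow cap snapped fully home, the hand still pushing down on it with about 10 N, and the can clamped; the crank sprang back on release and rests at about 4.0 rad, the bottom of the firm range, measured only to about ±0.1 rad.

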